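Index the bridge-stand microscope to the next dish and hold its pin home

TASK

The stereo microscope on the bridge stand is pinned over the middle dish; I want it over the next dish along, the one with the red-brown potsherd. Pull up the black plunger knob on top of its carriage, slide the microscope one hole along the beam to the potsherd's side, and let the spring pin drop fully home in that hole. Finish while still holding the knob, with the pin home, so that I can tighten the clamp screw; leave the dishes and everything else on the table where they are.

Things in the scene. Friction and masses are not known exactly. Their poses are not given: they have to be found in the camera images.
- stand: Bridge stand, fixed: light grey base plate 270 x 500 mm, 12 mm thick, two posts 232 mm either side, and between them a square steel beam (30 x 30 mm, top 220 mm above the table) along the stand's y axis. Origin: on the table, under the middle of the beam; x points away from the dishes, z up. The beam's top has five index holes (11 mm wide), 80 mm apart, the middle one at y = 0.
- carriage (a joint): Slide of the microscope's carriage along the beam, m: 0 = middle hole, where it starts with the pin engaged (1.5 mm of play either way); + towards the stand's +y; the next holes are at +0.080 and -0.080. Carriage with microscope: about 0.9 kg, slides with about 2 N of friction. White sleeve 46 x 80 mm around the beam, flat top 228 mm above the table.
- plunger (a joint): Pull of the spring plunger, in m: 0 = pin fully home (9 mm deep in its hole), up to 0.016 = pulled right up. Pin 8 mm thick with a round nose; it is clear of the hole above 0.009 and rests at 0.008 to 0.009 on the beam between holes. The spring pushes it down, 4 N when home and 7.5 N when pulled right up.
- knob: Black knurled plunger knob, red dot on top, cylinder 28 mm in diameter and 24 mm tall, on top of the carriage above the beam; moves with both. Origin at its centre, with the pin home 255 mm above the table and 27 mm above the carriage's top; below it a bush 16 mm wide. The microscope's head and eyepieces stand 60 to 175 mm from its axis on the stand's -x side and reach 275 mm above the table.
- objective (a point): Centre of the front lens under the microscope's black objective, 100 mm above the table and 92 mm from the knob's axis on the stand's -x side; it moves with the carriage.
- hole_left (a point): Mouth of the index hole next to the middle one on the stand's +y side, on the beam's top (220 mm above the table).
- hole_right (a point): Mouth of the index hole next to the middle one on the stand's -y side, on the beam's top (220 mm above the table).
- dish_sherd_centre (a point): Centre (half-way up) of the glass petri dish with the red-brown potsherd, 62 mm in diameter, 14 mm tall, loose on the base plate on the line under the microscope, about 80 mm to one side or the other of the middle dish.
- dish_coin_centre (a point): Centre of the like dish with a green corroded coin, about 80 mm to the other side.
- dish_bone_centre (a point): Centre of the like dish with a pale bone fragment, in the middle, under the microscope at the start.
- jar_a: Small glass jar with a brass lid, 40 mm in diameter, 45 mm tall, on the base plate behind the beam; not to be disturbed. Origin under its centre.
- jar_b: The like jar on the table, to the right of the stand. Origin under its centre.
- pump_bottle: White square dispenser bottle with a steel cap, 50 x 50 x 102 mm, on the table left of the stand. Origin under its centre.
- toothbrush: Black toothbrush lying on the table left of the stand, 165 mm long, 17 mm high. Origin under its middle.
- tweezers: Steel tweezers lying on the table right of the stand, 125 mm long, 5 mm high. Origin under their middle.
Things that resemble listed ones, but are neither listed nor needed, are in the scene too. What is shaped like the part that bears dish_sherd_centre but purple or turquoise is not meant.

How it is judged:
On the way, in this order (a step that is already met when the one before it is completed fails the run):
1. the plunger is pulled clear of the middle hole (value of joint plunger above 0.007 m and value of joint carriage between -0.012 and 0.012 m), for 0.05 s.
2. the pin is fully home in the next hole on the potsherd's side (value of joint plunger below 0.002 m and ((y of dish_sherd_centre in the frame of stand above 0 m and value of joint carriage between 0.077 and 0.083 m) or (y of dish_sherd_centre in the frame of stand below 0 m and value of joint carriage between -0.083 and -0.077 m))), for 0.2 s.
At the end, for the whole second after the job is handed in: The carriage stands still within 3 mm of the index hole next to the middle one on the potsherd's side (the microscope's lens within 20 mm of over the potsherd's dish), the pin is home to within 2 mm, and the fingers still hold or press the knob with more than 1.5 N (all of step 2 and contact force between knob and the fingers above 1.5 N and velocity of joint carriage between -0.01 and 0.01 m/s and horizontal distance between objective and dish_sherd_centre below 0.02 m); the arm keeps its last pose, push and grip.
It fails at once if a dish, jar, bottle or tool on the table is moved by more than 15 mm (distance of any of dish_bone_centre, dish_coin_centre, dish_sherd_centre, jar_a, jar_b, pump_bottle, toothbrush, tweezers from where it was at the start of the episode above 0.015 m).
It also fails if it takes over 34 s, if anything falls off the work surface, if the arm or the gripper's body presses on something with over 40 N, if the wrist force passes 120 N, or if a joint passes its speed limit or range.

ROBOT

A 7-joint arm with a two-finger parallel gripper is mounted at the origin on the work surface. World frame = base frame: x ahead of the robot, y to its left, z up, the work surface at z = 0. Lengths are in m, angles in rad, forces in N, time in s.
With the tool pointing down it reaches from about 0.4 to 0.85 m from the base axis. Payload 4.5 kg.
Tool frame: the origin (TCP) lies on the centre line of the jaws, within the pads' length; the fingertips stand 11 mm ahead of it and the grasp point (between the pads) lies 8 mm behind it; z points along the fingers, y is the line along which they close (so a half turn about z gives the same grasp; the last joint's range is limited). The gripper opens to 88 mm and grips with 3 to 60 N. Pads are 18 mm wide; open, the fingers measure 123 mm over their backs; the gripper's body (75 mm by 187 mm) begins 45 mm behind the grasp point.
Start: joints at [1.279, 0.689, -0.195, 1.565, 0.157, 0.902, -0.215], TCP at [0.2, -0.592, 0.25] pointing down, gripper open.
Joint ranges: [-3.01, 3.01], [-0.46, 2.08], [-1.47, 1.51], [0.13, 2.56], [-1, 4.14], [0.04, 2.09], [-2.66, 2.66]. Speed limits (rad/s): [2.57, 2.57, 3.14, 3.14, 3.14, 3.14, 3.14].

INTERFACE

Orientations are given as a unit quaternion [x, y, z, w].
In Python, from plant import * gives the robot as it stands. The module is installed in compiled form; this text tells all that it offers.
- The arm moves only by the tool send_rows, never from a script. Its argument "motion" is a list of rows, each an object of numbers: "x", "y", "z": the shift along the tool's x, y, z in cm; "rx", "ry", "rz": the turn, a rotation vector about the tool's x, y, z in rad; "jaw": the finger opening in cm, from 0 to 8.81. In form: [{"x": .., "y": .., "z": .., "rx": .., "ry": .., "rz": .., "jaw": ..}, ...]. A call has exactly 5 rows; each row shifts and turns the commanded pose from where the row before left it, along the tool's axes as they then stand; what a row does not reach is not made up. A row lasts 1/10 s, in which the tool goes at most 50 mm and 8.59 degrees, less where a joint would pass 70% of its speed; a pose out of reach is approached as far as the arm can. A call is refused whole if a number of a shift passes 5 or a number of a turn 0.15, either way. A call with a gripper value outside its range is refused whole. The fingers move at their own pace and stop on an object; "grip_force" is the grip in N (left out, the last holds). Time passes only in rows, so rows that do not move let the fingers close, or fill a call up. It gives the time, the measured TCP pose, the force, the opening and the grip force at its end, in the units of the state.
- get_state(): the state, without advancing time (a new reading comes with each control period).
- snapshot(name): name is "scene" or "top" or "wrist"; returns a dict with "img" (384x512x3 uint8, red, green, blue), "vertical_fov" (degrees; the focal length in pixels is half the picture's height over the tangent of half this angle, whatever the lens; pixels are square), "cx", "cy" (the principal point, pixels), "extrinsics" (4x4, takes a point from camera to world coordinates). Camera axes: x right, y up, looking along -z (the intrinsics and any distortion apply to the point x, -y, -z); pixel columns grow to the right and rows downward; lengths in m; the calibration is good to about 2 mm. The wrist camera is an equidistant fisheye: a pixel r from the principal point sees the ray r / f radians off the axis. A picture is of the moment at which its call begins. There is no depth.
- finish_job(): hands the job in; it is judged then, once.
The state is a dict: "clock": time; "q": joint angles; "qd": joint speeds; "joint_torque": joint torques, N m; "tool_pos": TCP position; "eef_rot": TCP orientation; "contact_force": force on the tool from outside, world axes, zero at the start; "moment": the same for the moment, N m; "opening": opening from 0.0 (shut) to 1.0 (fully open); "finger_force": force on a finger pad.
Only numpy, scipy, OpenCV 4.12 (cv2) and the standard library are available. Lean on these libraries where they do the work, as an engineer would, in place of code of your own. Each camera call takes 0.05 s, during which the arm holds its last target. There are 200 camera calls.

## Working session

There is one attempt and no reset: what is moved stays moved. The work goes in short steps, Python scripts to look and compute and a tool call to move; the robot and the scene stay as the last step left them, time stands still between calls to the robot, and variables do not carry over. Pictures are saved under pics/ and viewed, at most 10 in all, crops included, and the job is handed in when it is done.

Besides the shell and the picture viewer there is one more tool, called after "Emit:" as name(argument=value, ...) on one line, values as JSON. send_rows: Moves the arm, as the interface text tells. Its arguments: {"type":"object","properties":{"motion":{"type":"array"},"grip_force":{"type":"number"}},"required":["motion"]}

```bash
mkdir -p pics; cat > h.py <<'E'
from plant import *
import numpy as np, cv2
from scipy.spatial.transform import Rotation as R
def snap(n,f=None):
    s=snapshot(n)
    if f: cv2.imwrite('pics/'+f,cv2.cvtColor(s['img'],cv2.COLOR_RGB2BGR))
    return s
def ray(s,u,v,fish=False):
    f=s['img'].shape[0]/2/np.tan(np.radians(s['vertical_fov'])/2)
    a,b=u-s['cx'],v-s['cy']
    if fish:
        r=np.hypot(a,b)+1e-9;t=r/f
        d=np.array([np.sin(t)*a/r,-np.sin(t)*b/r,-np.cos(t)])
    else: d=np.array([a/f,-b/f,-1])
    E=np.array(s['extrinsics']);return E[:3,3],E[:3,:3]@d
def onz(s,u,v,z,fish=False):
    o,d=ray(s,u,v,fish);return o+d*(z-o[2])/d[2]
E
python3 - <<'E'
from h import *
a=snap('scene')['img'];b=snap('top')['img'];c=snap('wrist')['img']
cv2.imwrite('pics/a.png',a[...,::-1]);cv2.imwrite('pics/b.png',b[...,::-1]);cv2.imwrite('pics/c.png',c[...,::-1])
st=get_state();print(st['clock'],st['tool_pos'],st['eef_rot'],st['opening'])
E
```

```text
0.15 [ 0.19984836 -0.59170058  0.24909423] [ 9.86759655e-01  1.62187791e-01 -1.62108255e-04 -6.90650189e-04] 1.0007731386881658
```

View pics/a.png

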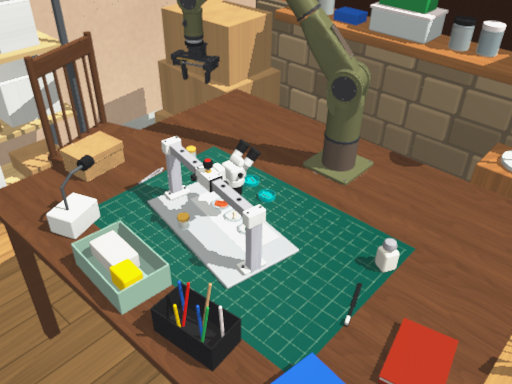

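View pics/b.png

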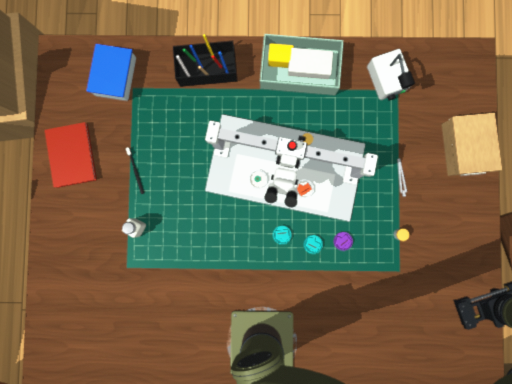

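Top view: knob's red dot is at (292,146). The left dish is at (260,178) and the one with the red-brown piece at (305,188). The turquoise and purple dishes on the mat, at (282,235), (313,244) and (344,241), are decoys. Next I'll check the dishes in an enlarged crop and measure the knob and beam direction.

```bash
python3 - <<'E'
from h import *
s=snap('top');a=s['img']
c=cv2.resize(a[105:225,195:385],None,fx=4,fy=4,interpolation=cv2.INTER_CUBIC)
cv2.imwrite('pics/d.png',c[...,::-1])
h=cv2.cvtColor(a,cv2.COLOR_RGB2HSV)
m=(((h[...,0]<8)|(h[...,0]>172))&(h[...,1]>150)&(h[...,2]>90)).astype(np.uint8)
m[:, :195]=0;m[:,385:]=0;m[:110]=0;m[225:]=0
n,l,st,ce=cv2.connectedComponentsWithStats(m)
for i in range(1,n):
    if st[i,4]>5: print(st[i],ce[i],onz(s,*ce[i],.267),onz(s,*ce[i],.02))
print(onz(s,213,133,.22),onz(s,370,163,.22),np.array(s['extrinsics']).round(3))
s=snap('scene');a=s['img'];h=cv2.cvtColor(a,cv2.COLOR_RGB2HSV)
m=(((h[...,0]<8)|(h[...,0]>172))&(h[...,1]>150)&(h[...,2]>90)).astype(np.uint8)
m[:140]=0;m[230:]=0;m[:,:150]=0;m[:,300:]=0
n,l,st,ce=cv2.connectedComponentsWithStats(m)
for i in range(1,n):
    if st[i,4]>5: print(st[i],ce[i],onz(s,*ce[i],.267),onz(s,*ce[i],.02))
E
```

```text
[289 142   7   7  42] [291.80952381 144.92857143] [ 0.61617535 -0.07929765  0.267     ] [ 0.66089433 -0.09607317  0.02      ]
[0.65725346 0.14689343 0.22      ] [ 0.57450973 -0.3081308   0.22      ] [[ 1.300e-02  9.980e-01 -6.600e-02  4.090e-01]
 [-1.000e+00  1.200e-02 -1.200e-02 -1.000e-03]
 [-1.100e-02  6.600e-02  9.980e-01  1.413e+00]
 [ 0.000e+00  0.000e+00  0.000e+00  1.000e+00]]
[204 159   7   3  18] [207.16666667 159.94444444] [ 0.61626132 -0.07848328  0.267     ] [ 0.35389985 -0.37338124  0.02      ]
```

View pics/d.png

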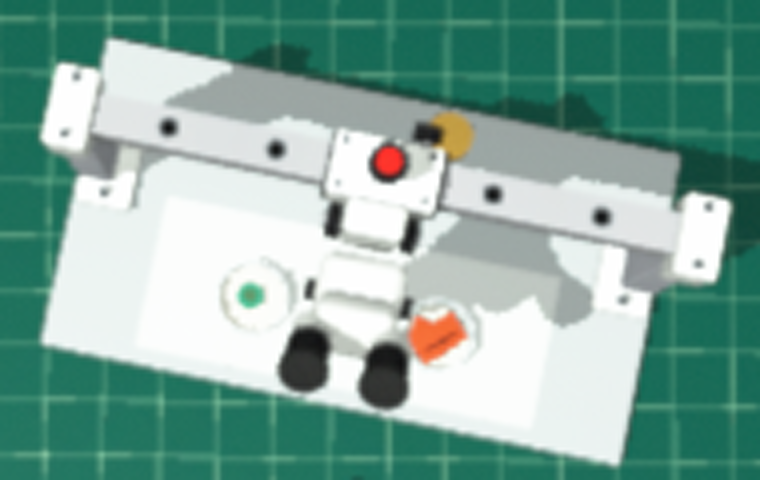

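The potsherd (red-brown, crop (437,335)) lies on the right, the stand's -y side, and the green coin at (255,295) is on the other. The target is hole_right, at crop (493,194).

```bash
cat >> h.py <<'E'
def plan(p,yawdir=None):
    st=get_state();r=R.from_quat(st['eef_rot']);
    print('t',st['clock'],'tcp',st['tool_pos'].round(4),'shift cm',(r.inv().apply(np.array(p)-st['tool_pos'])*100).round(2),'F',st['contact_force'].round(1),'open',st['opening'],'ff',st['finger_force'])
    y=r.as_matrix()[:,1]
    if yawdir is not None:
        y2=r.inv().apply(yawdir);print('rz',np.arctan2(-y2[0],y2[1]),'tilt',r.as_matrix()[:,2].round(4))
E
python3 - <<'E'
from h import *
s=snap('top')
P=[onz(s,195+(u+.5)/4-.5,105+(v+.5)/4-.5,.22) for u,v in [(169,127),(276,149),(493,194),(602,217)]]
print(np.round(P,4)); d=P[3]-P[0];print(np.linalg.norm(d),d/np.linalg.norm(d),np.mean(P,0))
plan([.616,-.079,.34],d/np.linalg.norm(d))
E
```

```text
[[ 0.6481  0.0772  0.22  ]
 [ 0.6327 -0.0007  0.22  ]
 [ 0.6016 -0.158   0.22  ]
 [ 0.5857 -0.2366  0.22  ]]
0.3199427000921778 [-0.19493745 -0.98081568  0.        ] [ 0.6170157  -0.07951863  0.22      ]
t 0.3 tcp [ 0.2    -0.5919  0.2495] shift cm [ 55.83 -35.28  -9.04] F [ 0.4 -0.   0. ] open 0.9998965328420292 ff 0.0
rz 0.5220263970052316 tilt [-2.e-04  5.e-04 -1.e+00]
```

Emit:
send_rows(motion=[{"z": -3,"rz": 0.12},{"z": -3,"rz": 0.12},{"z": -3,"rz": 0.12},{"z": 0,"rz": 0.1},{}])

```text
schema error: expected keys x, y, z, rx, ry, rz, jaw
```

Emit:
send_rows(motion=[{"x": 0,"y": 0,"z": -3,"rx": 0,"ry": 0,"rz": 0.13,"jaw": 8.8},{"x": 0,"y": 0,"z": -3,"rx": 0,"ry": 0,"rz": 0.13,"jaw": 8.8},{"x": 0,"y": 0,"z": -3,"rx": 0,"ry": 0,"rz": 0.13,"jaw": 8.8},{"x": 0,"y": 0,"z": 0,"rx": 0,"ry": 0,"rz": 0.13,"jaw": 8.8},{"x": 0,"y": 0,"z": 0,"rx": 0,"ry": 0,"rz": 0,"jaw": 8.8}], grip_force=20)

```text
clock: 0.8
tool_pos: [0.2003, -0.5924, 0.3407]
eef_rot: [0.995, -0.097, 0.0, 0.001]
contact_force: [0.1, -0.4, -0.0]
opening: 0.999
finger_force: 0.0
```

```bash
python3 -c "
from h import *
plan([.6165,-.079,.34],[-.195,-.981,0])"
```

```text
t 0.8 tcp [ 0.2003 -0.5924  0.3407] shift cm [ 3.092e+01 -5.841e+01 -1.000e-02] F [ 0.1 -0.4 -0. ] open 0.9990363929867698 ff 0.0
rz 0.001799414536759398 tilt [ 4.0e-04 -1.9e-03 -1.0e+00]
```

Emit:
send_rows(motion=[{"x": 1.5,"y": -2.9,"z": 0,"rx": 0,"ry": 0,"rz": 0,"jaw": 8.8},{"x": 1.5,"y": -2.9,"z": 0,"rx": 0,"ry": 0,"rz": 0,"jaw": 8.8},{"x": 1.5,"y": -2.9,"z": 0,"rx": 0,"ry": 0,"rz": 0,"jaw": 8.8},{"x": 1.5,"y": -2.9,"z": 0,"rx": 0,"ry": 0,"rz": 0,"jaw": 8.8},{"x": 1.5,"y": -2.9,"z": 0,"rx": 0,"ry": 0,"rz": 0,"jaw": 8.8}])

```text
clock: 1.3
tool_pos: [0.3019, -0.4627, 0.3388]
eef_rot: [0.995, -0.095, -0.001, -0.001]
contact_force: [0.8, -0.6, 0.1]
opening: 0.996
finger_force: 0.0
```

Emit:
send_rows(motion=[{"x": 1.5,"y": -2.9,"z": 0,"rx": 0,"ry": 0,"rz": 0,"jaw": 8.8},{"x": 1.5,"y": -2.9,"z": 0,"rx": 0,"ry": 0,"rz": 0,"jaw": 8.8},{"x": 1.5,"y": -2.9,"z": 0,"rx": 0,"ry": 0,"rz": 0,"jaw": 8.8},{"x": 1.5,"y": -2.9,"z": 0,"rx": 0,"ry": 0,"rz": 0,"jaw": 8.8},{"x": 1.5,"y": -2.9,"z": 0,"rx": 0,"ry": 0,"rz": 0,"jaw": 8.8}])

```text
clock: 1.8
tool_pos: [0.4034, -0.335, 0.3389]
eef_rot: [0.995, -0.095, -0.001, -0.0]
contact_force: [0.7, -0.1, 0.2]
opening: 0.996
finger_force: 0.0
```

Emit:
send_rows(motion=[{"x": 1.5,"y": -2.9,"z": 0,"rx": 0,"ry": 0,"rz": 0,"jaw": 8.8},{"x": 1.5,"y": -2.9,"z": 0,"rx": 0,"ry": 0,"rz": 0,"jaw": 8.8},{"x": 1.5,"y": -2.9,"z": 0,"rx": 0,"ry": 0,"rz": 0,"jaw": 8.8},{"x": 1.5,"y": -2.9,"z": 0,"rx": 0,"ry": 0,"rz": 0,"jaw": 8.8},{"x": 0,"y": 0,"z": 0,"rx": 0,"ry": 0,"rz": 0,"jaw": 8.8}])

```text
clock: 2.3
tool_pos: [0.4872, -0.2288, 0.3388]
eef_rot: [0.996, -0.091, 0.0, -0.002]
contact_force: [0.2, 0.3, -0.6]
opening: 0.997
finger_force: 0.0
```

```bash
python3 -c "
from h import *
plan([.6165,-.079,.34],[-.195,-.981,0])"
```

```text
t 2.3 tcp [ 0.4872 -0.2288  0.3388] shift cm [ 10.   -17.08  -0.06] F [ 0.2  0.3 -0.6] open 0.9966301866838859 ff 0.0
rz 0.014178701631325823 tilt [ 5.0e-04  3.9e-03 -1.0e+00]
```

Emit:
send_rows(motion=[{"x": 1.7,"y": -2.9,"z": 0,"rx": 0,"ry": 0,"rz": 0.01,"jaw": 8.8},{"x": 1.7,"y": -2.9,"z": 0,"rx": 0,"ry": 0,"rz": 0,"jaw": 8.8},{"x": 1.7,"y": -2.9,"z": 0,"rx": 0,"ry": 0,"rz": 0,"jaw": 8.8},{"x": 1.7,"y": -2.9,"z": 0,"rx": 0,"ry": 0,"rz": 0,"jaw": 8.8},{"x": 1.7,"y": -2.9,"z": 0,"rx": 0,"ry": 0,"rz": 0,"jaw": 8.8}])

```text
clock: 2.8
tool_pos: [0.5968, -0.1091, 0.3388]
eef_rot: [0.995, -0.101, -0.001, 0.0]
contact_force: [-0.9, -0.6, 0.4]
opening: 0.999
finger_force: 0.0
```

Emit:
send_rows(motion=[{"x": 1.5,"y": -2.6,"z": 0,"rx": 0,"ry": 0,"rz": 0,"jaw": 8.8},{"x": 0,"y": 0,"z": 0,"rx": 0,"ry": 0,"rz": 0,"jaw": 8.8},{"x": 0,"y": 0,"z": 0,"rx": 0,"ry": 0,"rz": 0,"jaw": 8.8},{"x": 0,"y": 0,"z": 0,"rx": 0,"ry": 0,"rz": 0,"jaw": 8.8},{"x": 0,"y": 0,"z": 0,"rx": 0,"ry": 0,"rz": 0,"jaw": 8.8}])

```text
clock: 3.3
tool_pos: [0.6159, -0.0888, 0.3396]
eef_rot: [0.995, -0.103, -0.0, 0.001]
contact_force: [-0.3, -0.1, 0.0]
opening: 1.002
finger_force: 0.0
```

```bash
python3 -c "
from h import *
plan([.6165,-.079,.249],[-.195,-.981,0])
s=snap('wrist','w.png');a=s['img'];h=cv2.cvtColor(a,cv2.COLOR_RGB2HSV)
m=(((h[...,0]<6)|(h[...,0]>172))&(h[...,1]>170)&(h[...,2]>90)).astype(np.uint8)
n,l,st,ce=cv2.connectedComponentsWithStats(m)
for i in range(1,n):
    if st[i,4]>15: print(st[i],ce[i],onz(s,*ce[i],.267,True))
"
```

```text
t 3.3 tcp [ 0.6159 -0.0888  0.3396] shift cm [-0.14 -0.98  9.06] F [-0.3 -0.1  0. ] open 1.0016773121691502 ff 0.0
rz -0.009877116661973743 tilt [-9.0e-04 -1.1e-03 -1.0e+00]
[ 23   5  49   9 210] [44.65714286  8.83333333] [0.82000612 0.04399297 0.267     ]
[228 201  23  22 386] [239.05181347 211.19689119] [ 0.6169316  -0.07908638  0.267     ]
```

View pics/w.png

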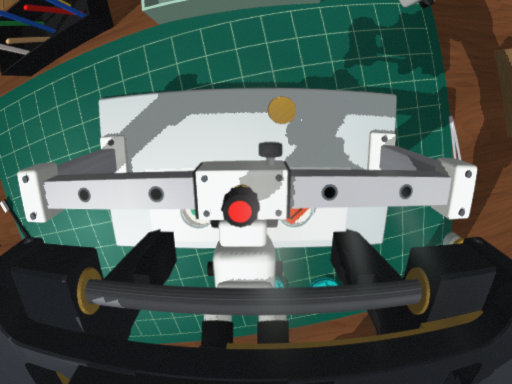

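The wrist view puts the red dot at (239,211), which gives (0.617, -0.079) and agrees with the other cameras. The clamp screw at (270,150) is out of the fingers' way, so I'll descend.

Emit:
send_rows(motion=[{"x": -0.1,"y": -1.0,"z": 0,"rx": 0,"ry": 0,"rz": -0.01,"jaw": 8.8},{"x": 0,"y": 0,"z": 2.5,"rx": 0,"ry": 0,"rz": 0,"jaw": 8.8},{"x": 0,"y": 0,"z": 2.5,"rx": 0,"ry": 0,"rz": 0,"jaw": 8.8},{"x": 0,"y": 0,"z": 2,"rx": 0,"ry": 0,"rz": 0,"jaw": 8.8},{"x": 0,"y": 0,"z": 0,"rx": 0,"ry": 0,"rz": 0,"jaw": 8.8}])

```text
clock: 3.85
tool_pos: [0.6159, -0.0761, 0.2671]
eef_rot: [0.995, -0.096, -0.003, -0.0]
contact_force: [-0.4, 0.2, 0.1]
opening: 0.996
finger_force: 0.0
```

```bash
python3 -c "
from h import *
plan([.6168,-.079,.249],[-.195,-.981,0])"
```

```text
t 3.85 tcp [ 0.6159 -0.0761  0.2671] shift cm [0.16 0.27 1.81] F [-0.4  0.2  0.1] open 0.9963002487800408 ff 0.0
rz 0.003112619499132855 tilt [-6.e-03  8.e-04 -1.e+00]
```

Emit:
send_rows(motion=[{"x": 0.1,"y": 0.2,"z": 0.9,"rx": 0,"ry": 0,"rz": 0,"jaw": 8.8},{"x": 0,"y": 0,"z": 0.9,"rx": 0,"ry": 0,"rz": 0,"jaw": 8.8},{"x": 0,"y": 0,"z": 0,"rx": 0,"ry": 0,"rz": 0,"jaw": 8.8},{"x": 0,"y": 0,"z": 0,"rx": 0,"ry": 0,"rz": 0,"jaw": 8.8},{"x": 0,"y": 0,"z": 0,"rx": 0,"ry": 0,"rz": 0,"jaw": 5}], grip_force=20)

```text
clock: 4.35
tool_pos: [0.6188, -0.079, 0.2523]
eef_rot: [0.995, -0.097, 0.001, -0.0]
contact_force: [0.8, 0.3, -0.3]
opening: 0.935
finger_force: 0.0
```

```bash
python3 -c "
from h import *
plan([.6168,-.079,.249],[-.195,-.981,0])"
```

```text
t 4.35 tcp [ 0.6188 -0.079   0.2523] shift cm [-0.2   0.04  0.33] F [ 0.8  0.3 -0.3] open 0.9346486869639292 ff 0.0
rz 0.0020160122584917555 tilt [ 1.2e-03 -1.0e-04 -1.0e+00]
```

Emit:
send_rows(motion=[{"x": -0.1,"y": 0,"z": 0.3,"rx": 0,"ry": 0,"rz": 0,"jaw": 4},{"x": 0,"y": 0,"z": 0,"rx": 0,"ry": 0,"rz": 0,"jaw": 2},{"x": 0,"y": 0,"z": 0,"rx": 0,"ry": 0,"rz": 0,"jaw": 2},{"x": 0,"y": 0,"z": 0,"rx": 0,"ry": 0,"rz": 0,"jaw": 2},{"x": 0,"y": 0,"z": 0,"rx": 0,"ry": 0,"rz": 0,"jaw": 2}], grip_force=25)

```text
clock: 4.85
tool_pos: [0.6175, -0.0789, 0.2488]
eef_rot: [0.995, -0.097, 0.0, 0.0]
contact_force: [-0.1, 0.5, -0.7]
opening: 0.478
finger_force: 0.0
```

Emit:
send_rows(motion=[{"x": 0,"y": 0,"z": 0,"rx": 0,"ry": 0,"rz": 0,"jaw": 2},{"x": 0,"y": 0,"z": 0,"rx": 0,"ry": 0,"rz": 0,"jaw": 2},{"x": 0,"y": 0,"z": 0,"rx": 0,"ry": 0,"rz": 0,"jaw": 2},{"x": 0,"y": 0,"z": 0,"rx": 0,"ry": 0,"rz": 0,"jaw": 2},{"x": 0,"y": 0,"z": 0,"rx": 0,"ry": 0,"rz": 0,"jaw": 2}])

```text
clock: 5.35
tool_pos: [0.6175, -0.0789, 0.2487]
eef_rot: [0.995, -0.097, 0.0, 0.0]
contact_force: [0.2, -0.1, 0.9]
opening: 0.307
finger_force: 25.0
```

```bash
python3 -c "
from h import *
plan([.6168,-.079,.249],[-.195,-.981,0])"
```

```text
t 5.35 tcp [ 0.6175 -0.0789  0.2487] shift cm [-0.07  0.02 -0.03] F [ 0.2 -0.1  0.9] open 0.3071318693826687 ff 24.999929163604975
rz 0.001992160083863242 tilt [ 1.e-04 -1.e-04 -1.e+00]
```

The fingers hold the knob (27 mm opening, 25 N). Next I'll pull it up.

Emit:
send_rows(motion=[{"x": 0,"y": 0,"z": -0.4,"rx": 0,"ry": 0,"rz": 0,"jaw": 2},{"x": 0,"y": 0,"z": -0.4,"rx": 0,"ry": 0,"rz": 0,"jaw": 2},{"x": 0,"y": 0,"z": -0.3,"rx": 0,"ry": 0,"rz": 0,"jaw": 2},{"x": 0,"y": 0,"z": -0.2,"rx": 0,"ry": 0,"rz": 0,"jaw": 2},{"x": 0,"y": 0,"z": 0,"rx": 0,"ry": 0,"rz": 0,"jaw": 2}])

```text
clock: 5.85
tool_pos: [0.6174, -0.0789, 0.2617]
eef_rot: [0.995, -0.097, -0.0, 0.0]
contact_force: [1.8, -0.7, -6.1]
opening: 0.301
finger_force: 25.0
```

```bash
python3 -c "
from h import *
plan([.6018,-.1574,.262],[-.195,-.981,0])
s=snap('wrist','p.png');a=s['img'];h=cv2.cvtColor(a,cv2.COLOR_RGB2HSV)
m=(((h[...,0]<6)|(h[...,0]>172))&(h[...,1]>170)&(h[...,2]>90)).astype(np.uint8)
n,l,st,ce=cv2.connectedComponentsWithStats(m)
for i in range(1,n):
    if st[i,4]>15: print(st[i],ce[i],onz(s,*ce[i],.280,True))
"
```

```text
t 5.85 tcp [ 0.6174 -0.0789  0.2617] shift cm [-0.02  8.   -0.03] F [ 1.8 -0.7 -6.1] open 0.3013668316011426 ff 24.999935757368803
rz 0.0020042268755203186 tilt [-1.e-04 -1.e-04 -1.e+00]
[235 263  35  25 718] [251.65181058 276.1281337 ] [ 0.61836177 -0.07907165  0.28      ]
```

View pics/p.png

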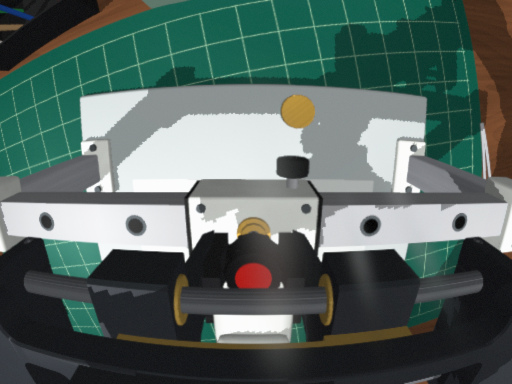

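The plunger is up: the knob sits above its brass bush at (252,228) and the spring pulls with 6 N. I'll slide along tool +y, towards the potsherd.

Emit:
send_rows(motion=[{"x": 0,"y": 0.5,"z": 0,"rx": 0,"ry": 0,"rz": 0,"jaw": 2},{"x": 0,"y": 1.0,"z": 0,"rx": 0,"ry": 0,"rz": 0,"jaw": 2},{"x": 0,"y": 1.0,"z": 0,"rx": 0,"ry": 0,"rz": 0,"jaw": 2},{"x": 0,"y": 1.0,"z": 0,"rx": 0,"ry": 0,"rz": 0,"jaw": 2},{"x": 0,"y": 1.0,"z": 0,"rx": 0,"ry": 0,"rz": 0,"jaw": 2}])

```text
clock: 6.4
tool_pos: [0.6084, -0.1242, 0.2616]
eef_rot: [0.995, -0.097, -0.0, 0.0]
contact_force: [3.2, 1.3, -7.6]
opening: 0.307
finger_force: 25.0
```

Emit:
send_rows(motion=[{"x": 0,"y": 1.0,"z": 0,"rx": 0,"ry": 0,"rz": 0,"jaw": 2},{"x": 0,"y": 1.0,"z": 0,"rx": 0,"ry": 0,"rz": 0,"jaw": 2},{"x": 0,"y": 0.8,"z": 0,"rx": 0,"ry": 0,"rz": 0,"jaw": 2},{"x": 0,"y": 0.4,"z": 0,"rx": 0,"ry": 0,"rz": 0,"jaw": 2},{"x": 0,"y": 0,"z": 0,"rx": 0,"ry": 0,"rz": 0,"jaw": 2}])

```text
clock: 6.9
tool_pos: [0.6021, -0.1564, 0.2617]
eef_rot: [0.995, -0.098, -0.0, 0.001]
contact_force: [0.6, -2.1, -7.6]
opening: 0.305
finger_force: 25.0
```

```bash
python3 -c "
from h import *
plan([.6018,-.1574,.262],[-.195,-.981,0])"
```

```text
t 6.9 tcp [ 0.6021 -0.1564  0.2617] shift cm [-0.01  0.1  -0.03] F [ 0.6 -2.1 -7.6] open 0.3052351167615463 ff 25.00072304159403
rz 0.00040031486984141594 tilt [-6.e-04 -2.e-03 -1.e+00]
```

Emit:
send_rows(motion=[{"x": 0,"y": 0.1,"z": 0,"rx": 0,"ry": 0,"rz": 0,"jaw": 2},{"x": 0,"y": 0,"z": 0.3,"rx": 0,"ry": 0,"rz": 0,"jaw": 2},{"x": 0,"y": 0,"z": 0.3,"rx": 0,"ry": 0,"rz": 0,"jaw": 2},{"x": 0,"y": 0,"z": 0.2,"rx": 0,"ry": 0,"rz": 0,"jaw": 2},{"x": 0,"y": 0,"z": 0,"rx": 0,"ry": 0,"rz": 0,"jaw": 2}])

```text
clock: 7.4
tool_pos: [0.6023, -0.1555, 0.2534]
eef_rot: [0.995, -0.097, -0.0, 0.0]
contact_force: [1.2, -1.5, -5.7]
opening: 0.311
finger_force: 25.0
```

```bash
python3 -c "
from h import *
plan([.6018,-.1574,.2487],[-.195,-.981,0])"
```

```text
t 7.4 tcp [ 0.6023 -0.1555  0.2534] shift cm [-0.01  0.2   0.47] F [ 1.2 -1.5 -5.7] open 0.31062906571450305 ff 25.00022241845727
rz 0.0021599429199067096 tilt [-5.e-04 -4.e-04 -1.e+00]
```

The plunger is at about 5 mm and the spring still pulls down, so the pin is inside the hole. I'll lower the rest of the way.

Emit:
send_rows(motion=[{"x": 0,"y": 0.1,"z": 0.2,"rx": 0,"ry": 0,"rz": 0,"jaw": 2},{"x": 0,"y": 0,"z": 0.2,"rx": 0,"ry": 0,"rz": 0,"jaw": 2},{"x": 0,"y": 0,"z": 0.2,"rx": 0,"ry": 0,"rz": 0,"jaw": 2},{"x": 0,"y": 0,"z": 0,"rx": 0,"ry": 0,"rz": 0,"jaw": 2},{"x": 0,"y": 0,"z": 0,"rx": 0,"ry": 0,"rz": 0,"jaw": 2}])

```text
clock: 7.9
tool_pos: [0.6023, -0.1557, 0.2487]
eef_rot: [0.995, -0.097, 0.0, -0.0]
contact_force: [-2.2, 2.0, 4.6]
opening: 0.307
finger_force: 25.0
```

```bash
python3 -c "
from h import *
plan([.6018,-.1574,.2487],[-.195,-.981,0])
s=snap('top');a=s['img'];h=cv2.cvtColor(a,cv2.COLOR_RGB2HSV)
cv2.imwrite('pics/e.png',cv2.resize(a[105:225,195:385],None,fx=4,fy=4,interpolation=cv2.INTER_CUBIC)[...,::-1])
s=snap('wrist','f.png');a=s['img'];h=cv2.cvtColor(a,cv2.COLOR_RGB2HSV)
m=(((h[...,0]<6)|(h[...,0]>172))&(h[...,1]>170)&(h[...,2]>90)).astype(np.uint8)
n,l,st,ce=cv2.connectedComponentsWithStats(m)
for i in range(1,n):
    if st[i,4]>15: print(st[i],ce[i],onz(s,*ce[i],.267,True))
"
```

```text
t 7.9 tcp [ 0.6023 -0.1557  0.2487] shift cm [-0.02  0.18 -0.  ] F [-2.2  2.   4.6] open 0.3074405821557882 ff 24.999650828540325
rz 0.0024661056005941106 tilt [ 7.e-04  6.e-04 -1.e+00]
[235 264  36  24 740] [252.32567568 276.39189189] [ 0.60309922 -0.15620801  0.267     ]
```

View pics/f.png

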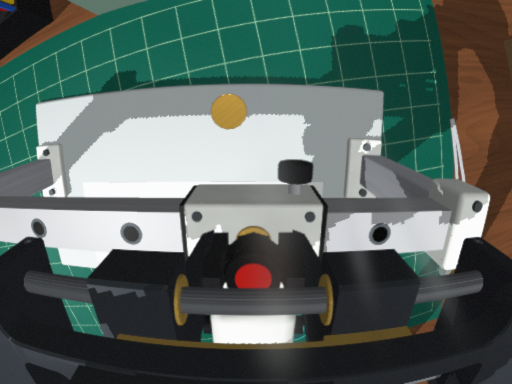

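The pin is home: the TCP is back at the initial height of 0.2487 m, the force now pushes up at the stop, and only one hole is left to the right, at (380,234). The carriage has moved about 79 mm. I'll settle and hand in.

Emit:
send_rows(motion=[{"x": 0,"y": 0,"z": 0,"rx": 0,"ry": 0,"rz": 0,"jaw": 2},{"x": 0,"y": 0,"z": 0,"rx": 0,"ry": 0,"rz": 0,"jaw": 2},{"x": 0,"y": 0,"z": 0,"rx": 0,"ry": 0,"rz": 0,"jaw": 2},{"x": 0,"y": 0,"z": 0,"rx": 0,"ry": 0,"rz": 0,"jaw": 2},{"x": 0,"y": 0,"z": 0,"rx": 0,"ry": 0,"rz": 0,"jaw": 2}])

```text
clock: 8.5
tool_pos: [0.6024, -0.1558, 0.2487]
eef_rot: [0.995, -0.097, 0.0, -0.0]
contact_force: [-3.2, 0.9, 6.6]
opening: 0.304
finger_force: 25.0
```

```bash
python3 -c "
from h import *
plan([.6018,-.1574,.2487]);print(finish_job())"
```

```text
t 8.5 tcp [ 0.6024 -0.1558  0.2487] shift cm [-0.02  0.17 -0.  ] F [-3.2  0.9  6.6] open 0.30427035457050366 ff 24.99972090125084
the job is handed in; nothing more can be done
None
```

I've handed the job in after 8.5 s: the microscope is one hole along on the potsherd's side, the pin is home by height and force readings, and the gripper still holds the knob at 25 N, but the judge's verdict was not shown.

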